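# Set the bar guide's running clearance

## Task

Set the adjustable bar guide on the bench. First lay the ground steel parallel (the narrower, taller of the two loose steel bars) on the guide's bed between the rails, the same way up as it lies now, centred along the fixed rail and flush against its face, and let go of it; then take the handwheel by its revolving handle, wind it clockwise until the sliding rail stops on the parallel, and back it off exactly two turns for running clearance. Finish while still gripping the handle, so that the setting cannot creep before a colleague nips the lock, and leave the other things on the bench where they are.

Things in the scene. Friction and masses are not known exactly. Their poses are not given: they have to be found in the camera images.
- parallel: Loose ground parallel: a plain light-grey steel bar, 12 wide (own x) x 90 long (own y) x 18 mm tall (own z), about 0.15 kg; origin at the centre of its underside. It starts flat on the bench in one of two places right of the guide, 18 mm side upright
- stock_bar: Loose bystander: darker square steel bar, 16 (x) x 100 (y) x 16 mm, origin at the centre of its underside, in the other of those two places. Leave it alone
- guide: Bar guide, fixed to the bench: grey base plate 120 (own x) x 252 mm (own y, from -130 to +122), 12 mm thick; origin on the bench under its middle, z up. Bars run along own x over a steel bed, top 20 mm above the bench. Fixed rail at the -y end, 100 mm long in x, 20 mm thick, top 28 mm above the bench. Gearbox 64 x 64 mm with the handwheel on top at the +y end
- rail_face (a point): Middle of the fixed rail's face at bed height (20 mm above the bench; guide x = 0, y = -100 mm). Axes as the guide's: x along the rail, y away from the face toward the sliding rail and the wheel, z up. The parallel lies flush when its long axis is along x and its origin 6 mm in y from here; its middle within 20 mm of the rail's in x
- rail: Sliding rail, moved along the guide's y by the wheel: flat steel plate 82 mm wide in x, 8 mm high above the bed (top 28 mm above the bench, level with the fixed rail). Origin at bed height in the middle of its face that looks at the fixed rail. It reaches 60 mm back, then carries a nut block 50 mm above the bench
- wheel_centre (a point): Point on the handwheel's upright axis (guide x = 0, y = 78 mm), 94 mm above the bench, level with the rim's top. The wheel is a dished disc, 94 mm in diameter
- wheel (a joint): Turn of the handwheel, rad: 0 when the sliding rail has stopped on the parallel lying flush on the fixed rail; grows counter-clockwise seen from above, which opens the guide 2.5 mm a turn (gap between the rails 12 mm + 2.5 mm per turn). Starts 2.3 to 3.1 turns open, can open 4; two turns open is 12.57. About 0.05 N m of friction; stays where it is left
- crank_handle: Revolving black handle, upright on the handwheel, 34 mm from its axis: 20 mm in diameter, 48 mm tall, origin at the centre of its foot, 96 mm above the bench (top at 144 mm). It spins freely on its pin, so a grip can go round the circle without turning. With the wheel at 0 or at whole turns it stands on the guide's -x side of the axis
- dial_gauge: Bystander: dial indicator lying on its back left of the guide, 50 x 92 x 18 mm, origin at the centre of its underside. Leave it alone
- v_block: Bystander: small V-block standing on end left of the guide, 36 x 38 x 40 mm, origin at the centre of its underside. Leave it alone
- caliper: Bystander: small vernier caliper lying flat behind the guide, 60 x 157 x 8 mm, origin at the centre of its underside. Leave it alone

How it is judged:
On the way, in this order (a step that is already met when the one before it is completed fails the run):
1. the parallel lies on the bed flush along the fixed rail, let go, with the guide still open (y of parallel in the frame of rail_face between 0.0045 and 0.008 m and x of parallel in the frame of rail_face between -0.02 and 0.02 m and z of parallel in the frame of rail_face below 0.003 m and angle between the y axis of parallel and the x axis of rail_face, either way round below 0.035 rad and angle between parallel's own z axis and vertical below 0.06 rad and contact force between the fingers and parallel below 0.1 N and value of joint wheel above 10 rad), for 0.2 s.
2. the wheel is wound in until the sliding rail stops on the parallel (value of joint wheel below 0.2 rad and contact force between rail and parallel above 5 N), for 0.1 s.
At the end, for the whole second after the job is handed in: Handwheel two turns open from its stop on the parallel (12.57 rad, within 0.25), fingers gripping the handle with over 2 N; the parallel lies on the bed along the fixed rail (gap under 3 mm, within 0.06 rad, centred within 25 mm), free of the sliding rail (value of joint wheel between 12.316 and 12.816 rad and contact force between the fingers and crank_handle above 2 N and horizontal distance between the grasp point and crank_handle below 0.02 m and y of parallel in the frame of rail_face between 0.0045 and 0.009 m and x of parallel in the frame of rail_face between -0.025 and 0.025 m and z of parallel in the frame of rail_face below 0.003 m and angle between the y axis of parallel and the x axis of rail_face, either way round below 0.06 rad and angle between parallel's own z axis and vertical below 0.06 rad and contact force between rail and parallel below 1 N); the arm keeps its last pose, push and grip.
It fails at once if the stock bar was disturbed (distance of stock_bar from where it was at the start of the episode above 0.015 m).
It fails at once if the dial gauge was disturbed (distance of dial_gauge from where it was at the start of the episode above 0.015 m).
It fails at once if the V-block was disturbed (distance of v_block from where it was at the start of the episode above 0.015 m).
It fails at once if the caliper was disturbed (distance of caliper from where it was at the start of the episode above 0.015 m).
It also fails if it takes over 72 s, if anything falls off the work surface, if the arm or the gripper's body presses on something with over 40 N, if the wrist force passes 120 N, or if a joint passes its speed limit or range.

## Robot

A 7-joint arm with a two-finger parallel gripper is mounted at the origin on a cart in front of the work surface, level with it; the furniture and walls round the work are solid. World frame = base frame: x ahead of the robot, y to its left, z up, the work surface at z = 0. Lengths are in m, angles in rad, forces in N, time in s.
With the tool pointing down it reaches from about 0.425 to 0.875 m from the base axis. Payload 4.7 kg.
Tool frame: the origin (TCP) lies on the mounting face of the last link; the fingertips stand 173 mm ahead of it and the grasp point (between the pads) lies 155 mm ahead of it; y points along the fingers, z is the direction in which the jaws open and shut, and the axes are right-handed (so a half turn about y gives the same grasp; the last joint's range is limited). The gripper opens to 85 mm and grips with 20 to 120 N. Pads are 22 mm wide; open, the fingers measure 114 mm over their backs; the gripper's body (76 mm by 85 mm) begins 54 mm behind the grasp point. The pads swing forward as they close: fully open they stand 13 mm farther back than shut.
Start: joints at [1.164, 0.321, -0.07, 1.45, 0.023, 1.371, -0.057], TCP at [0.266, -0.593, 0.405] pointing down, gripper open.
Joint ranges: [-2.86, 2.86], [-0.3, 2.09], [-1.38, 1.24], [0.06, 2.45], [-1.56, 4.7], [0.09, 2.05], [-2.69, 2.69]. Speed limits (rad/s): [2.57, 2.57, 3.14, 3.14, 3.14, 3.14, 3.14].

## Interface

Orientations are given as [roll, pitch, yaw] about the fixed x, y, z axes, in that order (R = Rz(yaw) Ry(pitch) Rx(roll)).
In Python, from bench import robot gives the robot as it stands. Calls block until the motion is done:
- robot.move_ptp(position, orientation): joint-space move of the TCP to a pose.
- robot.move_linear(position, feed=0.15, ori=None): straight line of the TCP; ori=None keeps the orientation; feed is the mean speed in m/s.
- robot.goto_joints(angles): joint-space move.
- robot.ungrasp() and robot.close_gripper(): open the fingers fully, or close them until they stop; the grip force is fixed at half the most.
- robot.hold(seconds).
- robot.ik(position, orientation): joint angles nearest the present ones, or None.
- robot.grab_frame(name): name is "side" or "top"; returns the picture (384x512x3 uint8, red, green, blue); there is no depth.
- robot.camera_params(name): a dict with "K" (3x3 intrinsics, pixels), "R" (3x3) and "t" (3): a world point X has camera coordinates R X + t. Camera axes: x right, y down, z forward; pixel columns grow to the right and rows downward; lengths in m; the calibration is good to about 2 mm. A picture is of the moment at which its call begins. camera_params takes no time and is no camera call.
A pose or a line that the arm cannot do raises robot.Unreachable and nothing moves.
- robot.finish_job(): hands the job in, once; it reports no verdict.
Readings, each from a call of its own:
- robot.get_clock(): time.
- robot.get_joint_pos(): joint angles.
- robot.get_joint_velocities(): joint speeds.
- robot.get_joint_torque(): joint torques, N m.
- robot.get_ee_pos(): TCP position.
- robot.get_tool_rot(): TCP orientation.
- robot.get_ft_force(): force on the tool from outside, world axes, zero at the start.
- robot.get_moment(): the same for the moment, N m.
- robot.get_grip_width(): finger opening in m.
Only numpy, scipy, OpenCV 4.12 (cv2) and the standard library are available. Lean on these libraries where they do the work, as an engineer would, in place of code of your own. Each camera call takes 0.05 s, during which the arm holds its last target.

## Working session

There is one attempt and no reset: what is moved stays moved. The work goes in short steps, each a Python script; the robot and the scene stay as the last script left them, time stands still between calls to the robot, and variables do not carry over. Pictures are saved under pics/ and viewed, and the job is handed in when it is done.

```bash
ls; mkdir -p pics; python3 - <<'E'
from bench import robot
import cv2, numpy as np
for n in ["side","top"]:
    im=robot.grab_frame(n); cv2.imwrite(f"pics/{n}0.png",im[:,:,::-1])
    p=robot.camera_params(n); print(n,np.round(p["K"],1).tolist(),np.round(p["R"],4).tolist(),np.round(p["t"],4).tolist())
print(robot.get_clock(),robot.get_ee_pos(),robot.get_tool_rot(),robot.get_grip_width(),robot.get_ft_force())
E
```

```text
pics
side [[412.5, 0.0, 254.2], [0.0, 412.5, 191.7], [0.0, 0.0, 1.0]] [[0.9882, -0.151, 0.0257], [-0.0487, -0.4689, -0.8819], [0.1452, 0.8703, -0.4707]] [-0.6124, 0.0598, 1.004]
top [[379.0, 0.0, 249.7], [0.0, 379.0, 190.5], [0.0, 0.0, 1.0]] [[0.012, -0.9999, -0.0], [-0.9962, -0.0119, -0.0866], [0.0866, 0.0011, -0.9962]] [-0.1339, 0.589, 1.0722]
0.1 [ 0.26538855 -0.59314251  0.40372762] [-1.57255009e+00 -9.67610257e-05 -2.72078608e+00] 0.08549859299418038 [-0.70910669  0.80058311 -0.30363853]
```

View pics/side0.png

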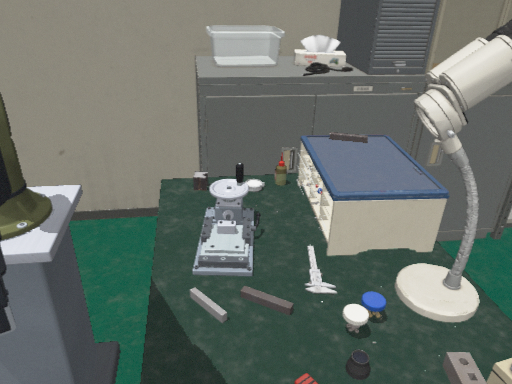

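View pics/top0.png

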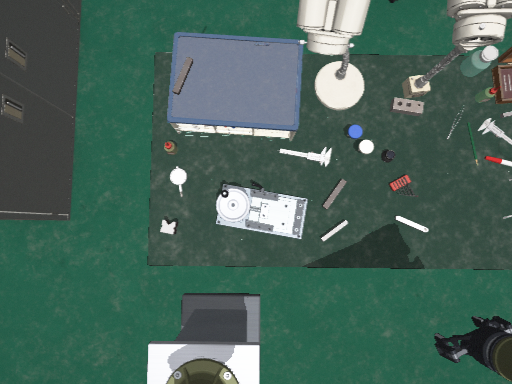

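The guide is near the top-view centre (rows 185-238, columns 217-307), with the wheel on its left at (233,204). The light parallel is at (334,230), the darker stock bar at (335,193), and the lamp and cabinet are beyond them. I'll zoom in next.

```bash
python3 - <<'E'
import cv2, numpy as np
t=cv2.imread("pics/top0.png"); s=cv2.imread("pics/side0.png")
cv2.imwrite("pics/topz.png",cv2.resize(t[160:260,200:360],None,fx=5,fy=5,interpolation=cv2.INTER_NEAREST))
cv2.imwrite("pics/sidez.png",cv2.resize(s[150:330,180:310],None,fx=3.3,fy=3.3,interpolation=cv2.INTER_NEAREST))
E
```

```text
(no output)
```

View pics/topz.png

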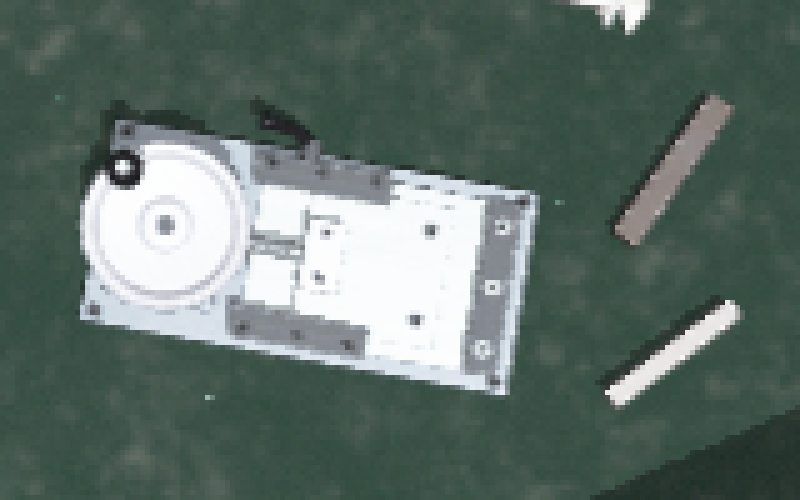

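View pics/sidez.png

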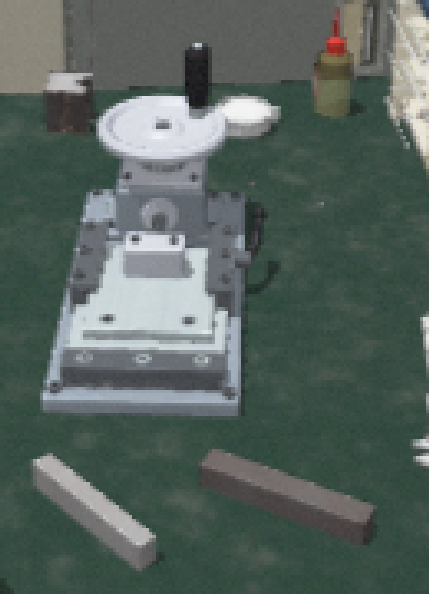

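The top view gives usable edges for the guide, the wheel and handle (at about (224,193) px), and the parallel. I'll fit these next.

```bash
cat > vis.py <<'E'
import cv2, numpy as np
from bench import robot
def ray(n,uv,z):
    p=robot.camera_params(n);K,R,t=map(np.array,(p["K"],p["R"],p["t"]))
    C=-R.T@t; d=R.T@np.linalg.inv(K)@np.array([uv[0],uv[1],1.]); s=(z-C[2])/d[2]; return C+s*d
def proj(n,X):
    p=robot.camera_params(n);K,R,t=map(np.array,(p["K"],p["R"],p["t"]))
    c=R@np.array(X)+t; u=K@c; return u[:2]/u[2]
def rect(mask_img,x0,y0,thr):
    """soft grey crop -> subpixel min area rect by upscaling"""
    f=8; up=cv2.resize(mask_img.astype(np.float32),None,fx=f,fy=f,interpolation=cv2.INTER_CUBIC)
    m=(up>thr).astype(np.uint8)
    c=max(cv2.findContours(m,cv2.RETR_EXTERNAL,cv2.CHAIN_APPROX_NONE)[0],key=cv2.contourArea)
    c=(c.reshape(-1,2)+0.5)/f-0.5+np.array([x0,y0]); return c.astype(np.float32)
E
python3 - <<'E'
from vis import *
t=cv2.imread("pics/top0.png").astype(float)
def crop(x0,x1,y0,y1): return t[y0:y1,x0:x1,2]  # red: green mat dark
for nm,b,z in [("parallel",(318,352,216,246),.018),("stock",(318,352,175,212),.016)]:
    g=crop(*b); bg=np.median(g); fg=np.percentile(g,97)
    c=rect(g,b[0],b[2],(bg+fg)/2); r=cv2.minAreaRect(c); bp=cv2.boxPoints(r)
    W=np.array([ray("top",q,z)[:2] for q in bp]); e1=W[1]-W[0]; e2=W[2]-W[1]
    e=e1 if np.linalg.norm(e1)>np.linalg.norm(e2) else e2
    print(nm,bg,fg,"c",W.mean(0).round(4),"sz",np.linalg.norm(e1).round(4),np.linalg.norm(e2).round(4),"long ang deg",np.degrees(np.arctan2(e[1],e[0])).round(2))
# guide
b=(205,320,172,250); g=crop(*b); 
c=rect(g,b[0],b[2],(np.median(g[:5])+190)/2); r=cv2.minAreaRect(c); bp=cv2.boxPoints(r)
print("guide px",r); W=np.array([ray("top",q,.012)[:2] for q in bp]); print(W.round(4), np.linalg.norm(W[1]-W[0]),np.linalg.norm(W[2]-W[1]))
# wheel circle
g=cv2.cvtColor(cv2.resize(t[185:225,212:255].astype(np.uint8),None,fx=8,fy=8,interpolation=cv2.INTER_CUBIC),cv2.COLOR_BGR2GRAY)
h=cv2.HoughCircles(g,cv2.HOUGH_GRADIENT,1,50,param1=80,param2=20,minRadius=110,maxRadius=150)
for q in h[0][:3]:
    uv=(q[:2]+.5)/8-.5+[212,185]; print("circ",uv,q[2]/8, ray("top",uv,.094))
# handle: dark blob
m=(t[185:205,215:235].max(2)<90).astype(np.uint8); print(m)
E
```

```text
parallel 60.0 234.0 c [ 0.4789 -0.3726] sz 0.0918 0.0132 long ang deg -53.36
stock 59.0 150.0 c [ 0.5857 -0.374 ] sz 0.1011 0.0182 long ang deg -35.46
guide px ((259.8861999511719, 210.76708984375), (90.50302124023438, 41.444923400878906), 9.88687801361084)
[[ 0.4944 -0.0174]
 [ 0.6141 -0.0358]
 [ 0.5715 -0.2976]
 [ 0.4526 -0.2768]] 0.12112756948129556 0.2652659888040507
circ [231.625 203.   ] 15.0875 [ 0.55019673 -0.07822868  0.094     ]
[[1 1 1 1 1 1 1 1 0 0 1 0 0 0 0 0 0 0 1 1]
 [1 1 1 1 1 1 1 1 0 1 1 0 0 0 0 0 0 0 0 0]
 [1 1 1 1 1 1 1 0 0 0 0 0 0 0 0 0 0 0 0 0]
 [1 1 1 1 1 1 1 0 0 0 0 0 0 0 0 0 0 0 0 0]
 [0 0 0 1 1 1 1 0 0 0 0 0 0 0 0 0 0 0 0 0]
 [0 0 1 1 1 1 1 1 1 1 1 0 0 0 0 0 0 0 0 0]
 [1 1 1 1 1 1 1 1 1 1 1 1 1 0 0 0 0 0 0 0]
 [1 1 1 1 1 1 1 1 0 0 0 1 1 0 0 0 0 0 0 0]
 [1 1 1 1 1 1 1 1 0 0 0 0 1 0 0 0 0 0 0 0]
 [1 1 1 1 0 0 0 1 0 0 0 1 1 0 0 0 0 0 0 0]
 [1 1 1 1 0 0 0 1 1 1 1 1 1 0 0 0 0 0 0 0]
 [1 1 1 0 0 0 0 0 1 1 1 1 1 0 0 0 0 0 0 0]
 [0 1 0 0 0 0 0 0 0 0 0 0 0 0 0 0 0 0 0 0]
 [1 1 0 0 0 0 0 0 0 0 0 0 0 0 0 0 0 0 0 0]
 [1 1 0 0 0 0 0 0 0 0 0 0 0 0 0 0 0 0 0 0]
 [1 0 0 0 0 0 0 0 0 0 0 0 0 0 0 0 0 0 0 0]
 [1 0 0 0 0 0 0 0 0 0 0 0 0 0 0 0 0 0 0 0]
 [1 0 0 0 0 0 0 0 0 0 0 0 0 0 0 0 0 0 0 0]
 [1 0 0 0 0 0 0 0 0 0 0 0 0 0 0 0 0 0 0 0]
 [0 0 0 0 0 0 0 0 0 0 0 0 0 0 0 0 0 0 0 0]]
```

```bash
python3 - <<'E'
from vis import *
t=cv2.imread("pics/top0.png").astype(float)
g=t[172:250,205:320,2]
c=rect(g,205,172,120)
def fit(sel,z):
    P=np.array([ray("top",q,z)[:2] for q in sel],np.float32)
    vx,vy,x,y=cv2.fitLine(P,cv2.DIST_HUBER,0,.0005,.0005).ravel(); 
    d=np.array([vx,vy]); res=(P-[x,y])@np.array([-vy,vx]); print(len(P),"dir deg",np.degrees(np.arctan2(vy,vx)).round(2),"pt",x.round(4),y.round(4),"rms mm",(res.std()*1e3).round(2)); return np.array([x,y]),d
cx,cy=c[:,0],c[:,1]
# expected edges from zoom: right (538,192)-(508,392); bottom (80,322)-(508,392); top right (300,155)-(538,190)
zx=lambda a:(a+.5)/5-.5
U=(cx-200+.5)*5-.5; V=(cy-160+.5)*5-.5
def near(p,q,tol,m=.06):
    p,q=np.array(p,float),np.array(q,float);L=np.linalg.norm(q-p);d=(q-p)/L
    a=((U-p[0])*d[0]+(V-p[1])*d[1])/L; o=-(U-p[0])*d[1]+(V-p[1])*d[0]
    return c[(abs(o)<tol)&(a>m)&(a<1-m)]
for nm,p,q in [("right",(538,192),(508,392)),("bottom",(80,322),(508,392)),("topR",(400,170),(538,190)),("left",(82,300),(82,322))]:
    for z in (.012,.0): 
        s=near(p,q,10); 
        if len(s): print(nm,z,end=" "); fit(s,z)
E
```

```text
right 0.012 281 dir deg -9.32 pt 0.5136 -0.2864 rms mm 0.41
right 0.0 281 dir deg -9.32 pt 0.5138 -0.2881 rms mm 0.41
bottom 0.012 602 dir deg 80.64 pt 0.4756 -0.1422 rms mm 0.37
bottom 0.0 602 dir deg 80.64 pt 0.4753 -0.1423 rms mm 0.37
topR 0.012 194 dir deg 80.89 pt 0.5777 -0.2547 rms mm 0.42
topR 0.0 194 dir deg 80.89 pt 0.5786 -0.2561 rms mm 0.42
left 0.012 46 dir deg 22.58 pt 0.4984 -0.0294 rms mm 1.65
left 0.0 46 dir deg 22.58 pt 0.4984 -0.0284 rms mm 1.66
```

```bash
cat >> vis.py <<'E'
GAM=-0.1632; GO=np.array([.5333,-.1579])
def g2w(x,y,z=0): 
    c,s=np.cos(GAM),np.sin(GAM); return np.array([GO[0]+c*x-s*y,GO[1]+s*x+c*y,z])
E
python3 - <<'E'
from vis import *
t=cv2.imread("pics/top0.png")
# profile along guide y at x bands avoiding screws
ys=np.arange(-.140,-.05,.001)
for z in (.028,):
  for xs in (np.linspace(-.042,-.022,15),np.linspace(.010,.025,12)):
    m=np.array([proj("top",g2w(x,y,z)) for y in ys for x in xs],np.float32)
    v=cv2.remap(t[:,:,1],m[:,0].reshape(len(ys),-1),m[:,1].reshape(len(ys),-1),cv2.INTER_LINEAR).mean(1)
    print([(int(round(y*1000)),int(q)) for y,q in zip(ys,v)][::2])
for n,b,f in [("top",(200,360,160,260),5),("side",(180,310,150,330),3.3)]:
    im=cv2.imread(f"pics/{n}0.png")[b[2]:b[3],b[0]:b[1]]; im=cv2.resize(im,None,fx=f,fy=f,interpolation=cv2.INTER_NEAREST)
    def P(X): 
        u=proj(n,X); return tuple(int(round(a)) for a in ((u-[b[0],b[2]]+.5)*f-.5))
    def poly(pts,col): cv2.polylines(im,[np.array([P(p) for p in pts])],True,col,1)
    poly([g2w(x,y,.012) for x,y in [(-.06,-.13),(.06,-.13),(.06,.122),(-.06,.122)]],(0,0,255))
    poly([g2w(x,y,.028) for x,y in [(-.05,-.12),(.05,-.12),(.05,-.10),(-.05,-.10)]],(0,255,0))
    a=np.linspace(0,2*np.pi,60); poly([g2w(.047*np.cos(q),.078+.047*np.sin(q),.094) for q in a],(255,0,0))
    cv2.imwrite(f"pics/ov_{n}.png",im)
E
```

```text
Traceback (most recent call last):
  File "vis.py", line 7, in proj
    p=robot.camera_params(n);K,R,t=map(np.array,(p["K"],p["R"],p["t"]))
ValueError: time passes only in moves, steps and waits
```

Too many camera_params calls, so I'll cache the result.

```bash
sed -i 's/^def ray/_c={}\ndef cp(n):\n    if n not in _c: _c[n]=robot.camera_params(n)\n    return _c[n]\ndef ray/; s/p=robot.camera_params(n);K/p=cp(n);K/' vis.py; cat > ov.py <<'E'
from vis import *
def overlay(n,src,out,b,f):
    im=cv2.imread(src)[b[2]:b[3],b[0]:b[1]]; im=cv2.resize(im,None,fx=f,fy=f,interpolation=cv2.INTER_NEAREST)
    def P(X): 
        u=proj(n,X); return tuple(int(round(a)) for a in ((u-[b[0],b[2]]+.5)*f-.5))
    def poly(pts,col): cv2.polylines(im,[np.array([P(p) for p in pts])],True,col,1)
    poly([g2w(x,y,.012) for x,y in [(-.06,-.13),(.06,-.13),(.06,.122),(-.06,.122)]],(0,0,255))
    poly([g2w(x,y,.028) for x,y in [(-.05,-.12),(.05,-.12),(.05,-.10),(-.05,-.10)]],(0,255,0))
    a=np.linspace(0,2*np.pi,60); poly([g2w(.047*np.cos(q),.078+.047*np.sin(q),.094) for q in a],(255,0,0))
    cv2.imwrite(out,im)
TB=(200,360,160,260); SB=(180,310,150,330)
E
python3 - <<'E'
from ov import *
t=cv2.imread("pics/top0.png")
ys=np.arange(-.140,-.05,.002)
for xs in (np.linspace(-.042,-.022,15),np.linspace(.010,.025,12)):
    m=np.array([proj("top",g2w(x,y,.028)) for y in ys for x in xs],np.float32)
    v=cv2.remap(t[:,:,1],m[:,0].reshape(len(ys),-1),m[:,1].reshape(len(ys),-1),cv2.INTER_LINEAR).mean(1)
    print([(int(round(y*1000)),int(q)) for y,q in zip(ys,v)])
overlay("top","pics/top0.png","pics/ov_top.png",TB,5); overlay("side","pics/side0.png","pics/ov_side.png",SB,3.3)
print(robot.get_clock())
E
```

```text
[(-140, 84), (-138, 82), (-136, 80), (-134, 80), (-132, 82), (-130, 97), (-128, 138), (-126, 192), (-124, 222), (-122, 214), (-120, 181), (-118, 153), (-116, 150), (-114, 163), (-112, 173), (-110, 171), (-108, 173), (-106, 163), (-104, 146), (-102, 139), (-100, 163), (-98, 205), (-96, 244), (-94, 252), (-92, 252), (-90, 252), (-88, 252), (-86, 252), (-84, 251), (-82, 248), (-80, 250), (-78, 252), (-76, 251), (-74, 243), (-72, 223), (-70, 208), (-68, 216), (-66, 234), (-64, 248), (-62, 252), (-60, 252), (-58, 251), (-56, 251), (-54, 252), (-52, 252), (-50, 252)]
[(-140, 87), (-138, 86), (-136, 85), (-134, 82), (-132, 81), (-130, 94), (-128, 134), (-126, 187), (-124, 219), (-122, 209), (-120, 179), (-118, 152), (-116, 139), (-114, 136), (-112, 136), (-110, 136), (-108, 137), (-106, 137), (-104, 137), (-102, 140), (-100, 164), (-98, 204), (-96, 243), (-94, 251), (-92, 251), (-90, 251), (-88, 251), (-86, 251), (-84, 250), (-82, 248), (-80, 250), (-78, 251), (-76, 251), (-74, 249), (-72, 236), (-70, 228), (-68, 230), (-66, 242), (-64, 249), (-62, 251), (-60, 251), (-58, 251), (-56, 251), (-54, 251), (-52, 251), (-50, 251)]
0.1
```

View pics/ov_top.png

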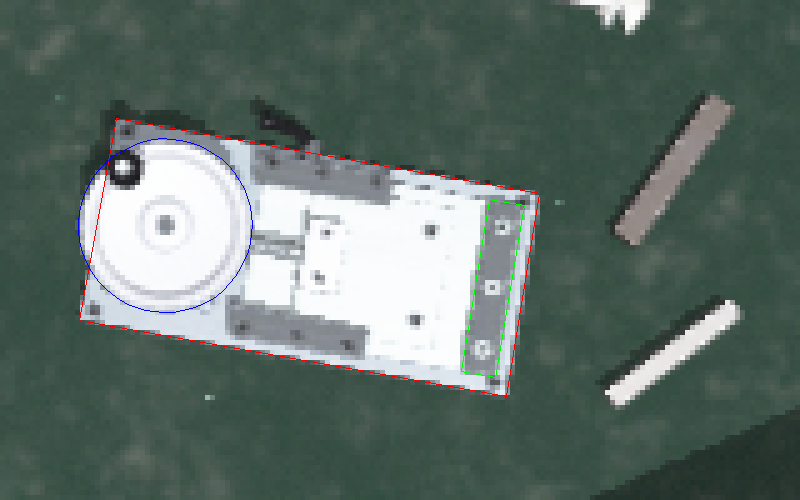

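View pics/ov_side.png

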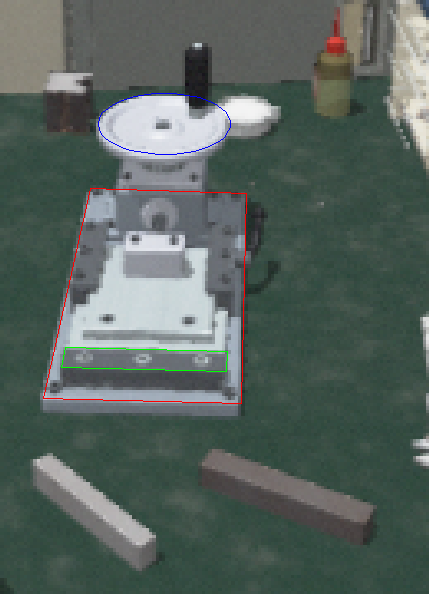

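Both overlays fit: plate red, rail green, wheel blue. The top-view profile puts the rail face 1 mm or so further in +y, and contact will settle that. Next I'll measure the handle angle and check reach.

```bash
sed -i 's/^GAM=.*/GAM=-0.1632; GO=np.array([.5333,-.1579])+.0008*np.array([.1625,.9867])/' vis.py; cat >> vis.py <<'E'
WC=lambda: g2w(0,.078,.094)
def down(yaw): return [-np.pi/2,0.,yaw]
def gang(Xw):  # wheel value mod 2pi from handle world xy
    d=np.array(Xw[:2])-WC()[:2]; return (np.arctan2(d[1],d[0])-GAM-np.pi)%(2*np.pi)
def hand(th,z=0): # world handle pos at wheel angle th
    a=th+np.pi; return g2w(.034*np.cos(a),.078+.034*np.sin(a),z)
E
python3 - <<'E'
from vis import *
t=cv2.imread("pics/top0.png")
uv=np.array([(123+.5)/5-.5+200,(168+.5)/5-.5+160]); 
X=ray("top",uv,.144); print("handle top",X, np.linalg.norm(X[:2]-WC()[:2]),"th",gang(X), "turns",gang(X)/2/np.pi+2)
print("pred px", proj("top",hand(gang(X),.144)), uv, "side zoom pred",(proj("side",hand(gang(X),.144))-[180,150])*3.3)
print("rail_face",g2w(0,-.1),"WC",WC())
yb=np.radians(-53.36)
for nm,p,y in [("pick",[.4789,-.3726,.1825],yb),("pickpre",[.4789,-.3726,.28],yb),("place",g2w(0,-.0907,.2025),GAM),("placepre",g2w(0,-.0907,.29),GAM)]+[(f"h{k}",hand(k*np.pi/2,.120+.155),yy) for k in range(4) for yy in (GAM,)]:
    for off in (0,np.pi,-np.pi):
        j=robot.ik(list(p),down(y+off)); print(nm,off,None if j is None else np.round(j,2))
print(robot.get_clock())
E
```

```text
handle top [ 0.57261654 -0.06108552  0.144     ] 0.032654271977813176 th 3.9281179079818753 turns 2.62517938210311
pred px [223.90325279 192.77442165] [224.2 193.2] side zoom pred [198.91918842  43.33856935]
rail_face [ 0.51718235 -0.25578188  0.        ] WC [ 0.54610317 -0.08014707  0.094     ]
pick 0 [ 0.96  0.47 -0.42  1.77  0.23  0.96  1.09]
pick 3.141592653589793 [ 0.67  0.43 -0.06  1.78  0.03  0.93 -1.91]
pick -3.141592653589793 [ 0.67  0.43 -0.06  1.78  0.03  0.93 -1.91]
pickpre 0 [ 0.98  0.35 -0.44  1.7   0.16  1.13  1.13]
pickpre 3.141592653589793 [ 0.69  0.32 -0.08  1.71  0.03  1.11 -1.91]
pickpre -3.141592653589793 [ 0.69  0.32 -0.08  1.71  0.03  1.11 -1.91]
place 0 [ 0.88  0.41 -0.57  1.83  0.26  0.98  1.61]
place 3.141592653589793 [ 0.64  0.36 -0.28  1.84  0.12  0.95 -1.43]
place -3.141592653589793 [ 0.64  0.36 -0.28  1.84  0.12  0.95 -1.43]
placepre 0 [ 0.9   0.3  -0.58  1.77  0.18  1.13  1.67]
placepre 3.141592653589793 [ 0.66  0.26 -0.3   1.77  0.08  1.12 -1.4 ]
placepre -3.141592653589793 [ 0.66  0.26 -0.3   1.77  0.08  1.12 -1.4 ]
h0 0 [ 0.75  0.21 -0.72  1.91  0.16  1.08  1.37]
h0 3.141592653589793 [ 0.59  0.19 -0.54  1.91  0.11  1.07 -1.73]
h0 -3.141592653589793 [ 0.59  0.19 -0.54  1.91  0.11  1.07 -1.73]
h1 0 [ 0.75  0.28 -0.67  1.83  0.2   1.09  1.41]
h1 3.141592653589793 [ 0.57  0.25 -0.46  1.84  0.13  1.08 -1.67]
h1 -3.141592653589793 [ 0.57  0.25 -0.46  1.84  0.13  1.08 -1.67]
h2 0 [ 0.68  0.36 -0.69  1.75  0.25  1.12  1.32]
h2 3.141592653589793 [ 0.51  0.32 -0.48  1.75  0.17  1.11 -1.76]
h2 -3.141592653589793 [ 0.51  0.32 -0.48  1.75  0.17  1.11 -1.76]
h3 0 [ 0.68  0.3  -0.74  1.83  0.23  1.1   1.27]
h3 3.141592653589793 [ 0.53  0.27 -0.57  1.83  0.16  1.09 -1.82]
h3 -3.141592653589793 [ 0.53  0.27 -0.57  1.83  0.16  1.09 -1.82]
0.1
```

The handle agrees in both views: the wheel is about 2.625 turns open. Now the pick.

```bash
python3 - <<'E'
from vis import *
yb=np.radians(-53.36)
robot.move_ptp([.4789,-.3726,.26],down(yb)); print(robot.get_clock(), robot.get_ft_force())
robot.move_linear([.4789,-.3726,.1825],feed=.08); print(robot.get_ft_force(),robot.get_ee_pos())
robot.close_gripper(); print(robot.get_grip_width(),robot.get_ft_force())
robot.move_linear([.4789,-.3726,.27],feed=.12); print(robot.get_grip_width(),robot.get_ft_force(),robot.get_clock())
for n in("side","top"): cv2.imwrite(f"pics/{n}1.png",robot.grab_frame(n)[:,:,::-1])
s=cv2.imread("pics/side1.png"); cv2.imwrite("pics/side1z.png",cv2.resize(s[100:330,130:330],None,fx=2.6,fy=2.6))
E
```

```text
1.3833 [ 0.26365049 -0.03343715  0.62271111]
[0.28174498 0.98838163 0.18782058] [ 0.47923276 -0.37280119  0.18312417]
0.010151837956043356 [-0.38288835  0.18525882  2.45059436]
0.009989585555319194 [ 0.01459364  0.39397724 -1.9563036 ] 4.0583
```

View pics/side1z.png

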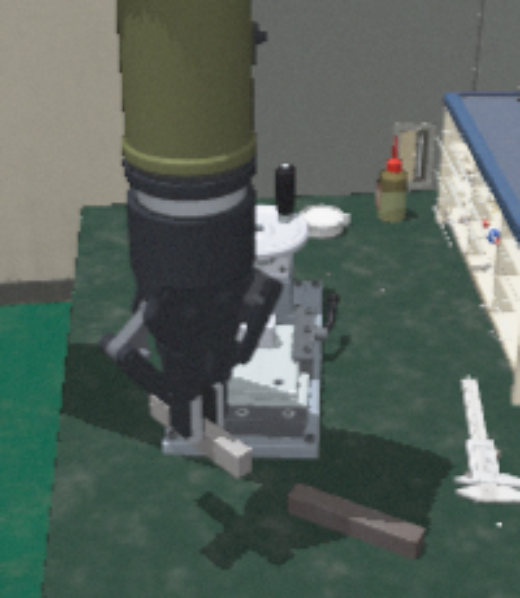

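The bar is held level with the stock bar untouched (at side crop (355,520)). I'll lower it into the gap, watching the force, then ease it towards the fixed rail.

```bash
python3 - <<'E'
from vis import *
yv=np.array([-np.sin(GAM),np.cos(GAM),0])
def cmd(y,z): return list(g2w(0,y,z))
def gf(): 
    f=robot.get_ft_force(); return round(float(f@yv),2), round(float(f[2]),2)
robot.move_ptp(cmd(-.0907,.27),down(GAM)); 
robot.move_linear(cmd(-.0907,.215),feed=.08); robot.hold(.15); f0=gf(); print("above",f0,robot.get_clock())
z=.215
while z>.2015:
    z-=.0015 if z>.206 else .0006
    robot.move_linear(cmd(-.0907,z),feed=.03); f=gf()
    if z<.206: print(round(z,4),f,robot.get_ee_pos()[2].round(4))
    if f[1]-f0[1]>5: break
print(robot.get_clock(),robot.get_ee_pos(),robot.get_grip_width())
cv2.imwrite("pics/side2.png",robot.grab_frame("side")[:,:,::-1])
s=cv2.imread("pics/side2.png"); cv2.imwrite("pics/side2z.png",cv2.resize(s[100:330,130:330],None,fx=2.6,fy=2.6))
E
```

```text
above (0.39, -1.69) 5.7333
0.2054 (0.02, -2.0) 0.2054
0.2048 (-0.23, -2.0) 0.2048
0.2042 (0.0, -2.07) 0.2042
0.2036 (-0.69, -0.82) 0.2035
0.203 (0.45, -2.05) 0.2029
0.2024 (-0.1, 2.86) 0.2028
0.2018 (0.32, 6.84) 0.2028
8.9833 [ 0.51882176 -0.24657796  0.20276662] 0.00990757687479726
```

View pics/side2z.png

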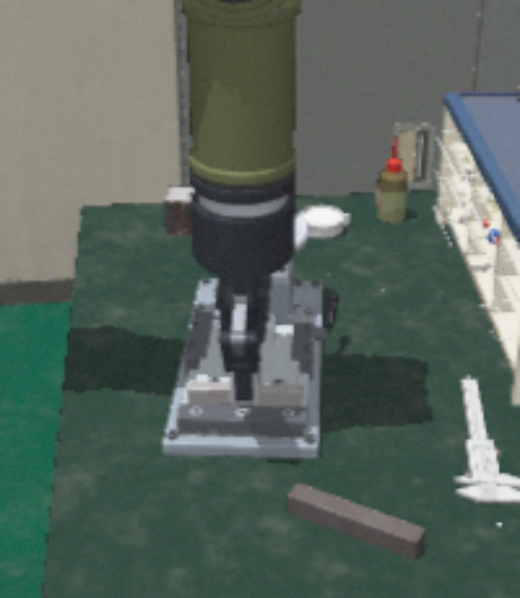

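The bed contact height matches 20 mm, so the bar is down between the rails. Next I'll slide it to the fixed rail.

```bash
python3 - <<'E'
from vis import *
yv=np.array([-np.sin(GAM),np.cos(GAM),0])
def cmd(y,z): return list(g2w(0,y,z))
def gf(): 
    f=robot.get_ft_force(); return round(float(f@yv),2), round(float(f[2]),2)
def gy(): 
    d=robot.get_ee_pos()[:2]-GO; return round(float(d@yv[:2])*1000,2)
robot.move_linear(cmd(-.0907,.2025),feed=.02); robot.hold(.1); f0=gf(); print(f0,gy())
y=-.0907
for k in range(16):
    y-=.0006; robot.move_linear(cmd(y,.2025),feed=.02); f=gf(); print(round(y*1000,1),gy(),f)
    if f[0]-f0[0]>9: break
robot.hold(.2); print(gy(),gf(),robot.get_clock())
E
```

```text
(0.28, 4.96) -90.72
-91.3 -90.87 (0.67, 5.45)
-91.9 -91.0 (3.15, 5.87)
-92.5 -91.13 (3.67, 5.39)
-93.1 -91.45 (5.09, 5.76)
-93.7 -91.96 (4.08, 5.89)
-94.3 -92.53 (4.66, 5.01)
-94.9 -93.17 (3.98, 6.25)
-95.5 -94.13 (3.73, 5.42)
-96.1 -95.55 (4.39, 5.07)
-96.7 -95.68 (6.16, 5.82)
-97.3 -95.83 (6.42, 6.14)
-97.9 -95.95 (8.07, 5.37)
-98.5 -96.09 (7.91, 6.33)
-99.1 -96.25 (8.98, 6.53)
-99.7 -96.33 (10.92, 7.4)
-96.32 (10.48, 6.52) 13.3333
```

```bash
python3 - <<'E'
from vis import *
from ov import overlay,TB,SB
yv=np.array([-np.sin(GAM),np.cos(GAM),0])
def cmd(y,z): return list(g2w(0,y,z))
def gf(): 
    f=robot.get_ft_force(); return round(float(f@yv),2), round(float(f[2]),2)
def gy(): 
    d=robot.get_ee_pos()[:2]-GO; return round(float(d@yv[:2])*1000,2)
robot.move_linear(cmd(-.0972,.2028),feed=.02); robot.hold(.1); print(gy(),gf())
robot.ungrasp(); print(gy(),gf(),robot.get_grip_width())
robot.move_linear(cmd(-.0955,.29),feed=.12); print(gf(),robot.get_clock())
robot.move_ptp(list(hand(3.93,.32)),down(GAM)); print(robot.get_clock())
for n in("side","top"): cv2.imwrite(f"pics/{n}3.png",robot.grab_frame(n)[:,:,::-1])
overlay("side","pics/side3.png","pics/side3z.png",SB,3.3)
t=cv2.imread("pics/top3.png"); cv2.imwrite("pics/top3z.png",cv2.resize(t[160:260,200:360],None,fx=5,fy=5,interpolation=cv2.INTER_NEAREST))
E
```

```text
-95.85 (6.63, 3.63)
-97.25 (0.27, 0.2) 0.08559307994986916
(1.01, 0.09) 15.3
16.125
```

View pics/side3z.png

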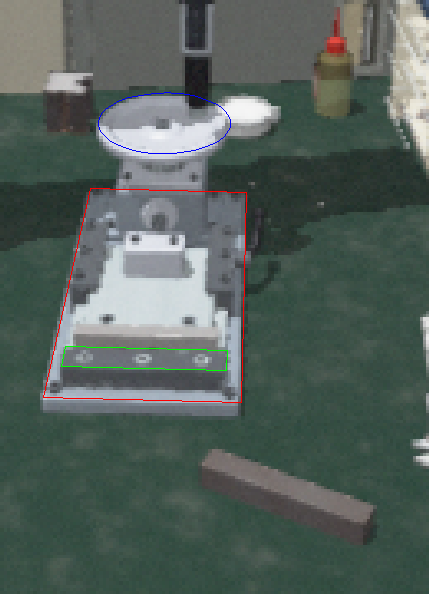

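View pics/top3z.png

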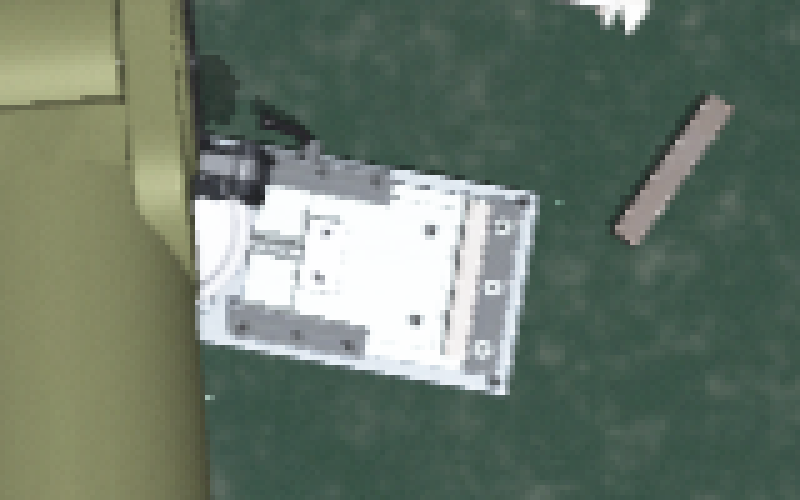

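The parallel sits on the bed alongside the fixed rail (top crop columns 447-487, rows 200-355), with the open gap showing on the wheel side. I'll quantify how flush it is.

```bash
python3 - <<'E'
from vis import *
t=cv2.imread("pics/top3.png").astype(float)
ys=np.arange(-.125,-.07,.0005)
E1=[];E2=[]
xs=np.arange(-.038,.039,.004)
for x in xs:
    m=np.array([proj("top",g2w(x,y,.038)) for y in ys],np.float32)
    v=np.stack([cv2.remap(t[:,:,k].astype(np.float32),m[:,:1],m[:,1:],cv2.INTER_CUBIC)[:,0] for k in range(3)],1)
    b=v[:,2]; # red
    s=v[:,2]-v[:,0] # R-B warmth: bar is warm
    i=np.argmax(s>s.max()/2); j=len(s)-1-np.argmax(s[::-1]>s.max()/2); E1.append(ys[i]);E2.append(ys[j])
E1,E2=np.array(E1)*1e3,np.array(E2)*1e3
for E in (E1,E2): print(E.round(1),"med",np.median(E),"slope",np.polyfit(xs*1e3,E,1)[0].round(4))
# ends along x at mid y
xs=np.arange(-.06,.06,.0005); m=np.array([proj("top",g2w(x,-.094,.038)) for x in xs],np.float32)
v=np.stack([cv2.remap(t[:,:,k].astype(np.float32),m[:,:1],m[:,1:],cv2.INTER_LINEAR)[:,0] for k in range(3)],1); s=v[:,2]-v[:,0]
w=xs[s>s.max()/2]; print("x ends mm",w.min()*1e3,w.max()*1e3)
E
```

```text
[ -98.   -98.   -99.5  -99.   -98.  -100.   -99.   -99.5  -97.   -99.5
  -98.   -99.   -93.   -99.   -98.5  -97.   -98.5  -98.5  -98.5  -96.5] med -98.49999999999997 slope 0.0177
[-90.  -89.5 -90.  -91.  -90.  -94.5 -89.  -90.  -90.  -89.5 -89.  -89.
 -90.  -89.5 -89.  -88.5 -91.  -90.  -89.5 -89. ] med -89.74999999999997 slope 0.016
x ends mm -40.99999999999998 43.50000000000009
```

Bar measured at y ≈ -94.1 mm (flush is -94.0), centred within about 1 mm, slope about 0.016 rad with noise. Now I'll grip the handle and start winding.

```bash
sed -i 's/+.0008\*np/-.0007*np/' vis.py; cat > crank.py <<'E'
from vis import *
Z=.275
def tcp(th): return list(hand(th,Z))
def comps(th):
    f=np.array(robot.get_ft_force()); a=th+np.pi+GAM
    r=np.array([np.cos(a),np.sin(a),0]); t=np.array([-np.sin(a),np.cos(a),0])
    return round(float(f@r),1),round(float(f@t),1),round(float(f[2]),1)
E
python3 - <<'E'
from crank import *
th=3.93+4*np.pi
p=tcp(th); robot.move_linear([p[0],p[1],.32],feed=.1)
robot.move_linear(p,feed=.08); print(robot.get_ft_force().round(1))
robot.close_gripper(); print(robot.get_grip_width(),comps(th),robot.get_clock(), (robot.get_ee_pos()-p).round(4))
N=8
for k in range(N):
    th-=np.pi/12; robot.move_linear(tcp(th),feed=.12); print(round(th,2),comps(th),(robot.get_ee_pos()-tcp(th)).round(4))
print(robot.get_clock(),robot.get_grip_width())
for n in("side","top"): cv2.imwrite(f"pics/{n}4.png",robot.grab_frame(n)[:,:,::-1])
s=cv2.imread("pics/side4.png"); cv2.imwrite("pics/side4z.png",cv2.resize(s[120:300,180:310],None,fx=3.3,fy=3.3))
E
```

```text
[-0.5 -0.5  0.6]
0.01788585107591035 (-0.2, -0.2, 2.7) 17.8083 [0.0002 0.0001 0.0004]
16.23 (0.8, -2.0, 2.1) [ 0.0005 -0.001   0.0004]
15.97 (0.8, -1.3, 3.9) [ 0.0003 -0.0011  0.0004]
15.71 (0.3, -2.1, 5.2) [ 0.0001 -0.001   0.0004]
15.45 (0.2, -0.6, 5.7) [-0.0002 -0.0011  0.0003]
15.19 (-0.6, -1.1, 5.9) [-0.0004 -0.001   0.0003]
14.93 (-1.7, -1.2, 8.3) [-0.0006 -0.0007  0.0003]
14.66 (-1.4, -1.3, 6.8) [-0.0007 -0.0004  0.0003]
14.4 (-1.1, -1.0, 7.0) [-0.0007 -0.0001  0.0003]
19.8083 0.018313332238872514
```

View pics/side4z.png

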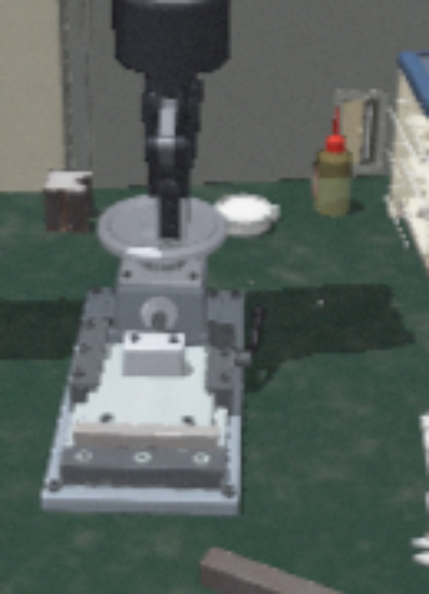

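The grip holds at 18 mm and the wheel follows with small forces. Winding on towards the stop, with force monitoring.

```bash
python3 - <<'E'
from crank import *
th=3.93+4*np.pi-8*np.pi/12; M=0; k=0
while th>.45:
    th=max(th-np.pi/12,.4); robot.move_linear(tcp(th),feed=.13); c=comps(th); k+=1
    if k%6==0: print(round(th,2),c)
    if abs(c[1])>14 or abs(c[0])>20: print("STOP",th,c); break
print(robot.get_clock(),robot.get_grip_width())
if th<.45:
    robot.hold(.15); print("base",comps(th))
    while th>-.5:
        th-=.05; robot.move_linear(tcp(th),feed=.03); c=comps(th); e=robot.get_ee_pos()
        d=e[:2]-WC()[:2]; print(round(th,2),c,"ee ang",round(float((np.arctan2(d[1],d[0])-GAM-np.pi+np.pi)%(2*np.pi)-np.pi),3))
        if c[1]>12: break
    robot.hold(.3); print(comps(th),robot.get_clock())
cv2.imwrite("pics/side5.png",robot.grab_frame("side")[:,:,::-1])
s=cv2.imread("pics/side5.png"); cv2.imwrite("pics/side5z.png",cv2.resize(s[120:300,180:310],None,fx=3.3,fy=3.3))
print("th",th)
E
```

```text
12.83 (-2.2, -2.0, 5.8)
11.26 (1.8, -2.8, 6.9)
9.69 (2.2, -0.5, 5.7)
8.12 (-1.5, -1.9, 10.8)
6.55 (-3.2, -0.9, 6.3)
4.98 (1.9, -0.9, 7.5)
3.41 (3.5, -1.4, 5.4)
1.84 (-0.3, -2.2, 10.0)
0.4 (-3.8, -0.1, 6.1)
33.4083 0.018463767851559433
base (-3.8, -0.4, 6.9)
0.35 (-3.7, 0.9, 5.4) ee ang 0.363
0.3 (-3.2, 0.9, 5.2) ee ang 0.319
0.25 (-4.4, 0.8, 6.2) ee ang 0.272
0.2 (-3.8, 1.1, 5.4) ee ang 0.225
0.15 (-4.3, 0.1, 6.1) ee ang 0.178
0.1 (-4.2, 0.4, 7.0) ee ang 0.13
0.05 (-3.4, 1.6, 6.8) ee ang 0.081
0.0 (-2.8, 0.5, 6.7) ee ang 0.034
-0.05 (-3.5, 1.7, 6.4) ee ang -0.012
-0.1 (-2.3, 3.9, 6.4) ee ang -0.025
-0.15 (-2.8, 7.2, 8.3) ee ang -0.039
-0.2 (-2.0, 9.5, 10.1) ee ang -0.051
-0.25 (-2.2, 13.2, 11.0) ee ang -0.064
(-3.3, 12.7, 10.9) 37.1083
th -0.24999999999999994
```

View pics/side5z.png

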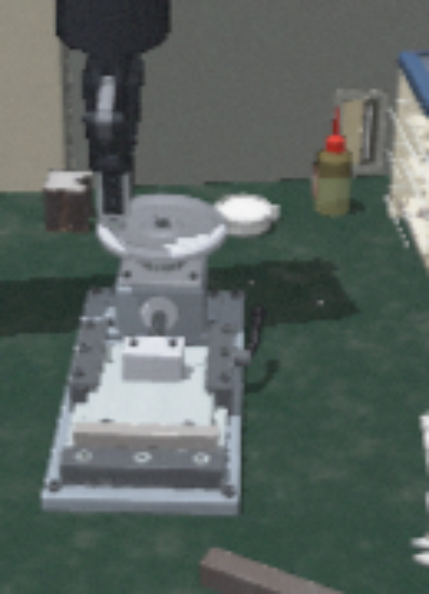

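The wheel reached a firm stop within about 0.02 rad of the predicted zero, with 12.7 N at the handle. Backing off two turns.

```bash
python3 - <<'E'
from crank import *
T=4*np.pi-.015; th=-.25; k=0
while th<T-1e-6:
    th=min(th+np.pi/12,T); robot.move_linear(tcp(th),feed=.12 if th<T-.3 else .05); c=comps(th); k+=1
    if k%8==0: print(round(th,2),c)
    if abs(c[1])>16 or abs(c[0])>25: print("STOP",th,c); break
robot.hold(.4); e=robot.get_ee_pos(); d=e[:2]-WC()[:2]
print(th,comps(th),"ee ang",(np.arctan2(d[1],d[0])-GAM-np.pi+np.pi)%(2*np.pi)-np.pi,np.linalg.norm(d),robot.get_grip_width(),robot.get_clock())
for n in("side","top"): cv2.imwrite(f"pics/{n}6.png",robot.grab_frame(n)[:,:,::-1])
s=cv2.imread("pics/side6.png"); cv2.imwrite("pics/side6z.png",cv2.resize(s[120:300,180:310],None,fx=3.3,fy=3.3,interpolation=cv2.INTER_NEAREST))
t=cv2.imread("pics/top6.png"); cv2.imwrite("pics/top6z.png",cv2.resize(t[100:260,140:370],None,fx=3.4,fy=3.4,interpolation=cv2.INTER_NEAREST))
E
```

```text
1.84 (-0.8, 1.2, 8.4)
3.94 (3.2, 1.0, 8.0)
6.03 (-4.3, 1.8, 8.6)
8.13 (-0.3, 0.9, 9.3)
10.22 (3.3, 1.6, 8.1)
12.32 (-2.7, 2.1, 7.8)
12.551370614359172 (-2.9, 0.8, 7.6) ee ang 0.0147222549693522 0.033749252004026925 0.018536652718331933 49.9417
```

View pics/side6z.png

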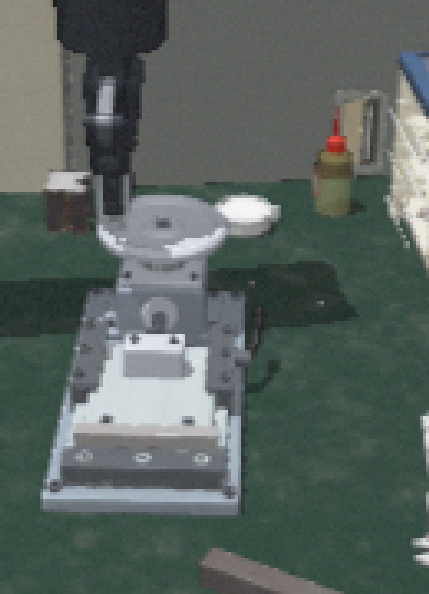

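View pics/top6z.png

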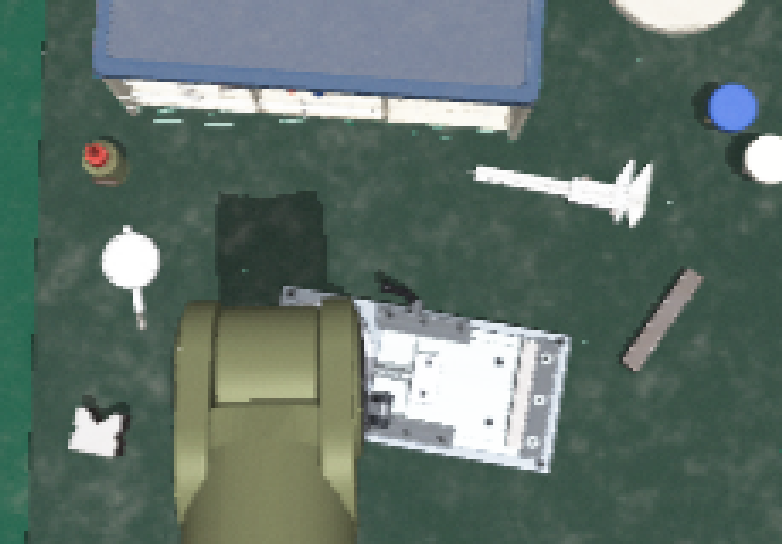

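The parallel is still flush beside the fixed rail (top crop x 508-535), and the bystanders are where they started. The gripper holds the handle at the guide's -x side. The wheel sits at two turns plus about 0.03 rad from the measured stop, well inside the ±0.25 tolerance. Handing in.

```bash
python3 - <<'E'
from bench import robot
print(robot.finish_job(),robot.get_clock())
E
```

```text
the job is handed in; nothing more can be done
the job is handed in; nothing more can be done
```

The guide is set and the job is handed in at about 50 s of the 72 s; `finish_job` gives no verdict, so the result below rests on my own checks.

- **Parallel:** I laid it on the bed, where contact came at the height expected for a 20 mm bed. I then pressed it to the fixed rail with about 10 N and released it. In the top view it lies at y ≈ -94.1 mm in the guide frame (flush is -94.0) and is centred within about 1–2 mm. Its measured slope was about 0.016 rad with noisy edges, inside the 0.035 limit.
- **Handwheel:** I gripped the handle and wound it clockwise about 2.6 turns. It reached a firm stop within about 0.03 rad of the predicted zero, with about 13 N at the handle. I then backed it off two turns.
- **Final state:** The gripper's angle around the wheel puts it about 0.03 rad past exactly two turns (tolerance ±0.25). The grip was still closed on the handle at 18.5 mm.
- **Other things on the bench:** In the last pictures the parallel is still along the rail. The stock bar, gauge, V-block and caliper look unmoved; I checked these by eye only.

**Disagreements:**
- The arm met the fixed rail about 1.5 mm from where the cameras placed it, within the stated calibration error. I shifted the wheel centre by that amount before cranking.
- The vertical force read 5–11 N while cranking, more than I expected, but it had no visible effect.

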